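# Tighten and key the castle nut of a joiner's press

## Robot

A 6-joint arm with a two-finger parallel gripper is mounted at the origin on the work surface. World frame = base frame: x ahead of the robot, y to its left, z up, the work surface at z = 0. Lengths are in m, angles in rad, forces in N, time in s.
With the tool pointing down it reaches from about 0.425 to 0.95 m from the base axis. Payload 14.7 kg.
Tool frame: the origin (TCP) lies between the finger pads; the fingertips stand bot.tcp_to_tips ahead of it and the grasp point (between the pads) is the TCP (bot.tcp_to_tips is the distance from the TCP to the fingertips, in m); z points along the fingers, y is the direction in which the jaws open and shut (so a half turn about z gives the same grasp; the last joint's range is limited). The gripper opens to 85 mm and grips with 20 to 120 N. Pads are 22 mm wide; open, the fingers measure 114 mm over their backs; the gripper's body (76 mm by 85 mm) begins 54 mm behind the grasp point. The pads swing forward as they close: fully open they stand 13 mm farther back than shut.
Start: joints at [1.188, 0.48, 1.596, -0, 1.065, -0.047], TCP at [0.214, 0.614, 0.25] pointing down, gripper open.
Joint ranges: [-2.75, 2.75], [-0.82, 2.05], [0.23, 2.67], [-1.56, 4.7], [0.09, 2.69], [-2.92, 2.92]. Speed limits (rad/s): [1.89, 1.89, 2.39, 3.01, 3.01, 3.01].

## Interface

Orientations are given as a rotation vector (axis times angle).
In Python, from station import bot, vision, order gives the robot as it stands.
- The arm moves only by the tool apply_moves, never from a script. Its argument "series" is one flat list of numbers, 7 for each row, row after row: the shift along the tool's x, y, z normalised to -1 to 1, where 1 is 0.05 m, then the turn, a rotation vector about the tool's x, y, z normalised to -1 to 1, where 1 is 5 degrees, then the opening, from 0 (shut) to 1 (fully open). A call has 1 to 8 rows; each row shifts and turns the commanded pose from where the row before left it, along the tool's axes as they then stand; what a row does not reach is not made up. A row lasts 1/8 s, in which the tool goes at most 62.5 mm and 10.7 degrees, less where a joint would pass 70% of its speed; a pose out of reach is approached as far as the arm can. A call with a number of a shift or a turn outside -1 to 1 is refused whole. A call with a gripper value outside its range is refused whole. The fingers move at their own pace and stop on an object; "force" is the grip in N (left out, the last holds). Time passes only in rows, so rows that do not move let the fingers close. It gives the time, the measured TCP pose, the force and the opening at its end, in the units of the state.
- bot.sense(): the state, without advancing time (a new reading comes with each control period).
- vision.capture(name): name is "side" or "top"; returns a dict with "pixels" (480x640x3 uint8, red, green, blue), "vertical_fov" (degrees; the focal length in pixels is half the picture's height over the tangent of half this angle, whatever the lens; pixels are square), "cx", "cy" (the principal point, pixels), "position" and "rotation" of the camera in the world. Camera axes: x right, y up, looking along -z (the intrinsics and any distortion apply to the point x, -y, -z); pixel columns grow to the right and rows downward; lengths in m; the calibration is good to about 2 mm. A picture is of the moment at which its call begins. There is no depth.
- order.close_job(): hands the job in, once; it reports no verdict.
The state is a dict: "clock": time; "joint_positions": joint angles; "qd": joint speeds; "joint_efforts": joint torques, N m; "tcp_pos": TCP position; "ee_rot": TCP orientation; "force": force on the tool from outside, world axes, zero at the start; "ft_torque": the same for the moment, N m; "finger_gap": opening from 0.0 (shut) to 1.0 (fully open).
Only numpy, scipy, OpenCV 4.12 (cv2) and the standard library are available. Lean on these libraries where they do the work, as an engineer would, in place of code of your own. Each camera call takes 0.05 s, during which the arm holds its last target.

## Task

Tighten the big castle nut of the little bench press (clockwise seen from above) until it bears on the pressing board, then turn it on just to where the next pair of its slots lines up with the slot across the stud. Then take the steel locking key from its wooden rest and lay it through the slots of nut and stud, fully down, and let go. Leave the other things on the bench alone.

Things in the scene. Friction and masses are not known exactly. Their poses are not given: they have to be found in the camera images.
- press: Dark wooden bed of the press, 230 x 170 x 30 mm, fixed; origin at the centre of its underside on the bench, z up, x along the 230 mm side. Stud, nut and board are centred over this origin. The slot across the stud runs along this x axis. Four light stops, to 60 mm above the bench, keep the board from turning. A springy lattice of strips (20 mm) lies between bed and board.
- board: Loose plywood pressing board, 150 x 110 x 18 mm, with a 35 mm square hole round the stud; origin at the centre of its underside (50 mm above the bench), so its upper face is about 68 mm above the bench. The nut bears on it.
- nut (a joint): Turn of the steel castle nut (rad), growing clockwise from above (tightening); it sinks 1.27 mm per rad. Slots line up with the stud's slot at multiples of 1.047; at 0 the nut's x axis is along the press's x. Starts at 0.3 to 1.7, first bears on the board at 2.35 to 2.80, so the next line-up is 3.14. Stiff: 0.15 N m, then rising with some 45 N more push on the board per rad. Stays where left. Stops: -0.2, 4.6.
- nut_crown (a point): Point on the nut's axis level with its slots' floor, about 95 mm above the bench when tight. Hexagonal nut 60 mm across flats, 69 across corners, 42 high: the lower 28 mm solid, the upper 14 mm cut by six slots 13 mm wide, 14 mm deep, out through the middles of the flats. z up; turns with the nut, x along one slot (square to a flat).
- stud_top (a point): Centre of the top of the steel stud, 26 mm thick, on the nut's axis, 112 mm above the bench, level with the tightened nut's top within 3 mm; it does not turn. A slot 13 mm wide and 27 mm deep, open at the top, runs across it along its x axis; it is deeper than the nut's slots, so the key rests on the nut.
- rest: Light wooden rest, 110 x 40 x 20 mm, fixed to the bench; origin at the centre of its underside; a groove 9 mm wide and 8 mm deep runs along its x axis.
- key: Steel locking key (about 150 g), an upside-down T standing in the groove of the rest: bar 86 mm long (x), 8 thick (y), 14 high; on its middle an upright grip 32 mm (x) by 12 mm (y) up to 50 mm above the underside. Origin at the centre of the bar's underside, z up; in the rest 12 mm above the bench; fully down in the nut it lies on the slots' floor.
- hammer: Hammer 240 mm long lying on the bench; bystander.
- offcut: Wooden offcut 140 x 45 x 30 mm; bystander.
- square: Try square, 110 mm stock with a steel blade; bystander, beyond the press.
- plane: Small wooden plane 140 x 55 x 58 mm; bystander, beyond the press.
There are look-alikes about, which are no part of the job. Several things have the shape of the key; the one meant has the colours described above. Several things have the shape of the board; the one meant has the colours described above.

How it is judged:
On the way:
1. the nut bears on the board and a pair of its slots lines up with the slot in the stud (contact force between nut and board above 5 N and value of joint nut between 3.05 and 3.235 rad and velocity of joint nut between -0.1 and 0.1 rad/s), for 0.2 s.
At the end, for the whole second after the job is handed in: The nut presses on the board (over 5 N), its turn 3.14 within 0.1 rad. The key lies released and at rest in the slots of nut and stud, within 3 mm of the slots' floor, centred within 10 mm, along the stud's slot within 0.12 rad, leaning no more than the slots allow (0.4 rad) (contact force between nut and board above 5 N and value of joint nut between 3.04 and 3.245 rad and z of key in the frame of nut_crown between -0.004 and 0.003 m and horizontal distance between key and nut_crown below 0.01 m and angle between the x axis of key and the x axis of press, either way round below 0.12 rad and angle between key's own z axis and vertical below 0.4 rad and linear speed of key below 0.02 m/s); the robot touches nothing.
It fails at once if a bystander was moved (distance of any of hammer, offcut, square, plane from where it was at the start of the episode above 0.03 m).
It also fails if it takes over 54 s, if anything falls off the work surface, if the arm or the gripper's body presses on something with over 40 N, if the wrist force passes 120 N, or if a joint passes its speed limit or range.

## Working session

There is one attempt and no reset: what is moved stays moved. The work goes in short steps, Python scripts to look and compute and a tool call to move; the robot and the scene stay as the last step left them, time stands still between calls to the robot, and variables do not carry over. Pictures are saved under pics/ and viewed, and the job is handed in when it is done.

Besides the shell and the picture viewer there is one more tool, called as name(argument=value, ...) on one line, values as JSON. apply_moves: Moves the arm, as the interface text tells. Scaled input: -1 to 1 covers 0.05 m each way for a shift and 5 degrees each way for a turn. Its arguments: {"type":"object","properties":{"series":{"type":"array","items":{"type":"number","minimum":-1,"maximum":1}},"force":{"type":"number"}},"required":["series"]}

```bash
ls; mkdir -p pics; python3 - <<'E'
from station import bot, vision, order
import cv2
s=bot.sense(); print(s, bot.tcp_to_tips)
for n in ("side","top"):
    c=vision.capture(n); cv2.imwrite(f"pics/{n}0.png",c["pixels"][:,:,::-1]); print({k:v for k,v in c.items() if k!="pixels"})
E
```

```text
pics
{'clock': 0.0, 'joint_positions': array([ 1.18837280e+00,  4.80839997e-01,  1.59684435e+00,  1.95084374e-06,
        1.06511259e+00, -4.65897891e-02]), 'qd': array([ 0.00158573, -0.00066481, -0.00157686, -0.00142159,  0.00139835,
       -0.00114736]), 'joint_efforts': array([-3.00845320e-03, -9.50658703e+01, -4.30201471e+01, -1.51683785e-04,
        1.16624011e-02, -2.30039177e-05]), 'tcp_pos': array([0.21404375, 0.61334636, 0.24967809]), 'ee_rot': array([-5.25009114e-01, -3.09715116e+00,  1.84760943e-03]), 'force': array([-0.40753859, -0.87508188, -0.44325223]), 'ft_torque': array([-0.05929827, -0.02747896, -0.01899176]), 'finger_gap': 0.9955486394627279} 0.019
{'vertical_fov': 48.22856080917305, 'cx': 323.81968587644747, 'cy': 252.9923908960013, 'position': array([ 0.39945031, -0.79783109,  0.87375036]), 'rotation': array([ 0.81032015, -0.06337359, -0.12909293])}
{'vertical_fov': 56.21063436821366, 'cx': 319.29421803646244, 'cy': 244.6939673496301, 'position': array([ 0.38875823, -0.01692989,  1.069085  ]), 'rotation': array([ 0.11312579, -0.09869303, -1.5761932 ])}
```

View pics/side0.png

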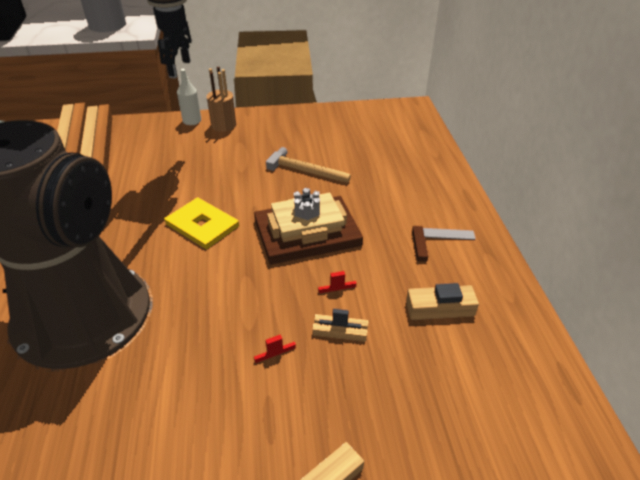

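View pics/top0.png

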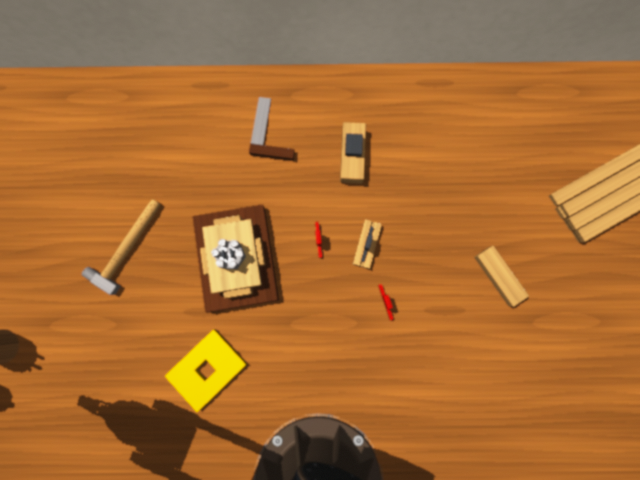

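Key candidates in the side view are the dark steel one in the wooden rest (341,318) and red look-alikes at (337,284) and (275,348). I choose the steel one in the rest. The board is the plywood one in the press (307,215); the yellow one at (202,222) is a look-alike. Next I take close crops.

```bash
cat > h.py <<'E'
import numpy as np, cv2
from scipy.spatial.transform import Rotation as R
def K(c):
    f=240/np.tan(np.radians(c["vertical_fov"])/2); return f
def ray(c,u,v):
    f=K(c); d=np.array([(u-c["cx"])/f,-(v-c["cy"])/f,-1.0]); return R.from_rotvec(c["rotation"]).apply(d)
def onz(c,uv,z):
    d=ray(c,*uv); p=np.array(c["position"]); return p+d*(z-p[2])/d[2]
def proj(c,P):
    q=R.from_rotvec(c["rotation"]).inv().apply(np.atleast_2d(P)-c["position"]); f=K(c)
    return np.c_[c["cx"]+f*q[:,0]/-q[:,2], c["cy"]-f*q[:,1]/-q[:,2]]
def tri(c1,u1,c2,u2):
    A=np.zeros((3,3));b=np.zeros(3)
    for c,u in((c1,u1),(c2,u2)):
        d=ray(c,*u);d/=np.linalg.norm(d);M=np.eye(3)-np.outer(d,d);A+=M;b+=M@c["position"]
    return np.linalg.solve(A,b)
E
python3 - <<'E'
from h import *
import pickle
from station import vision
s=vision.capture("side");t=vision.capture("top");pickle.dump((s,t),open("c0.pkl","wb"))
def crop(c,x,y,w,h,k): return cv2.resize(c["pixels"][y:y+h,x:x+w,::-1],None,fx=k,fy=k,interpolation=cv2.INTER_CUBIC)
cv2.imwrite("pics/ct_press.png",crop(t,185,195,100,125,6)[:600])
cv2.imwrite("pics/cs_press.png",crop(s,245,180,125,85,6))
a=crop(t,345,210,50,70,8);b=crop(s,300,300,80,50,8)
cv2.imwrite("pics/ct_rest.png",a);cv2.imwrite("pics/cs_rest.png",b)
E
```

```text
(no output)
```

View pics/ct_press.png

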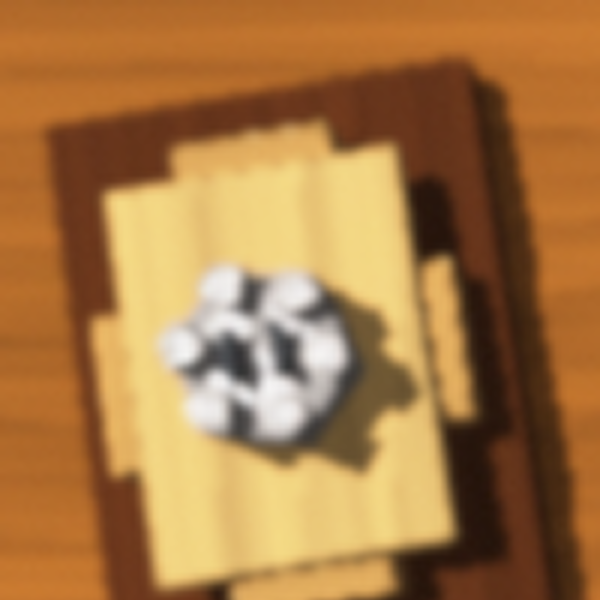

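View pics/cs_press.png

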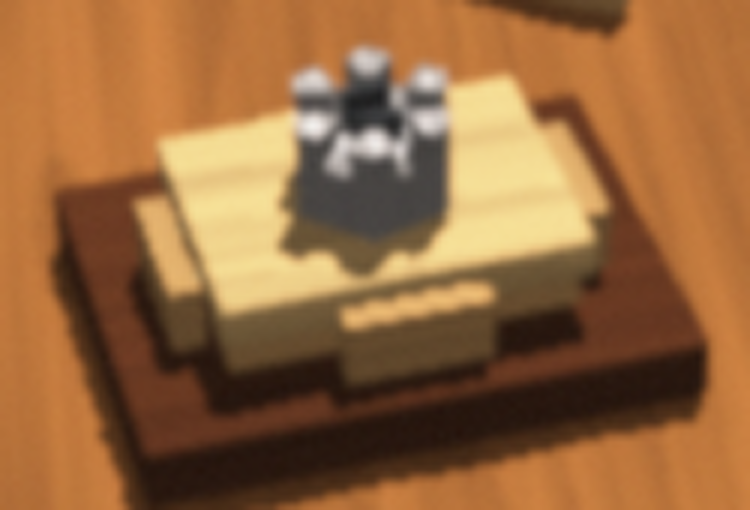

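View pics/ct_rest.png

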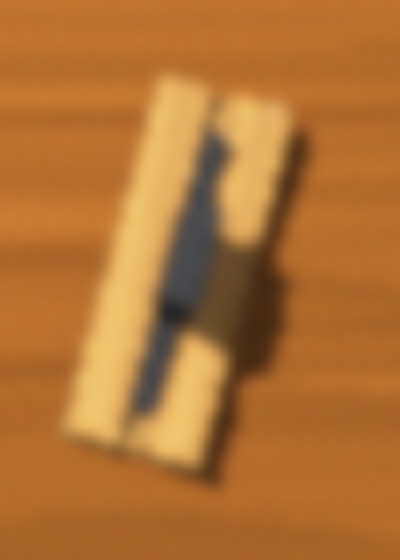

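View pics/cs_rest.png

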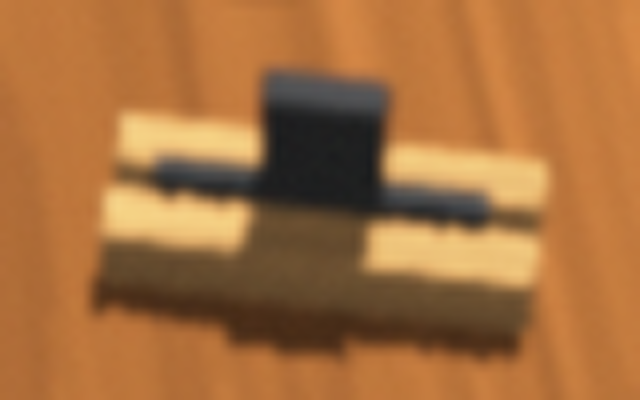

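The crops confirm it: the dark steel key stands in the groove of the light rest, and the nut sits over the plywood board. Now I measure them.

```bash
python3 - <<'E'
from h import *
import pickle
s,t=pickle.load(open("c0.pkl","rb"))
def full(p,x,y,k): return [(p[0]+.5)/k-.5+x,(p[1]+.5)/k-.5+y]
# side bed top corners z=.03
C=[onz(s,full(p,245,180,6),.03) for p in [(60,190),(575,97),(705,345),(150,455)]]
C=np.array(C);print("bed side",C.round(4),C.mean(0),[np.linalg.norm(C[i]-C[(i+1)%4]).round(4) for i in range(4)])
print([np.degrees(np.arctan2(*(C[(i+1)%4]-C[i])[[1,0]])).round(2) for i in range(4)])
def quad(mask):
    cs=cv2.findContours(mask,cv2.RETR_EXTERNAL,cv2.CHAIN_APPROX_NONE)[0];c=max(cs,key=cv2.contourArea)
    return c
for n,c,roi in(("side",s,(245,180,370,265)),("top",t,(185,195,285,320))):
    k=4
    im=cv2.resize(c["pixels"],None,fx=k,fy=k,interpolation=cv2.INTER_CUBIC)
    hsv=cv2.cvtColor(im,cv2.COLOR_RGB2HSV)
    x0,y0,x1,y1=[k*a for a in roi]
    sub=hsv[y0:y1,x0:x1]
    rgb=im[y0:y1,x0:x1].astype(int)
    print(n,"sat samples",rgb[::60,::60].tolist()[2][:4])
    cv2.imwrite(f"pics/m_{n}.png",np.hstack([sub[:,:,i] for i in (0,1,2)]))
E
```

```text
bed side [[0.3795 0.2551 0.03  ]
 [0.6016 0.2897 0.03  ]
 [0.6266 0.1251 0.03  ]
 [0.4059 0.0912 0.03  ]] [0.50340775 0.19027765 0.03      ] [np.float64(0.2248), np.float64(0.1665), np.float64(0.2232), np.float64(0.166)]
[np.float64(8.85), np.float64(-81.39), np.float64(-171.28), np.float64(99.14)]
side sat samples [[195, 124, 62], [181, 111, 57], [232, 196, 129], [239, 208, 139]]
top sat samples [[175, 103, 42], [105, 54, 28], [226, 180, 103], [242, 213, 130]]
```

```bash
python3 - <<'E'
from h import *
import pickle
s,t=pickle.load(open("c0.pkl","rb"))
x,y,w,h=185,200,105,120
cv2.imwrite("pics/ct2.png",cv2.resize(t["pixels"][y:y+h,x:x+w,::-1],None,fx=5,fy=5,interpolation=cv2.INTER_CUBIC))
cv2.imwrite("pics/ct_nut.png",cv2.resize(t["pixels"][230:280,202:257,::-1],None,fx=10,fy=10,interpolation=cv2.INTER_CUBIC))
E
```

```text
(no output)
```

View pics/ct2.png

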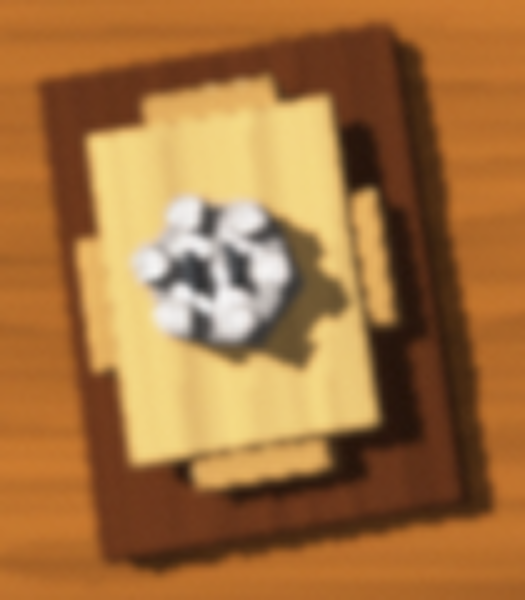

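View pics/ct_nut.png

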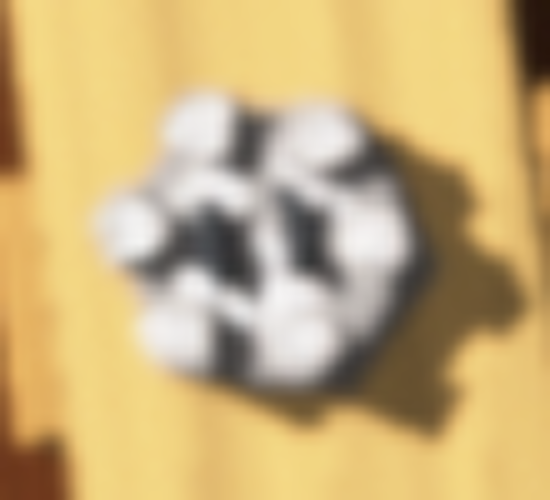

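```bash
python3 - <<'E'
from h import *
import pickle
s,t=pickle.load(open("c0.pkl","rb"))
def full(p,x,y,k): return [(p[0]+.5)/k-.5+x,(p[1]+.5)/k-.5+y]
ct=[full(p,185,200,5) for p in [(107,560),(40,85),(390,27),(462,502)]]
cs=[full(p,245,180,6) for p in [(60,190),(575,97),(705,345),(150,455)]]
def rep(n,C):
    C=np.array(C);print(n,C.round(4).tolist(),C.mean(0).round(4),[float(np.linalg.norm(C[i]-C[(i+1)%4]).round(4)) for i in range(4)],
    [float(np.degrees(np.arctan2(*(C[(i+1)%4]-C[i])[[1,0]])).round(2)) for i in range(4)])
rep("side",[onz(s,p,.03) for p in cs]); rep("top",[onz(t,p,.03) for p in ct])
rep("tri",[tri(s,a,t,b) for a,b in zip(cs,ct)])
# stage: board top corners z=.068 
bt=[full(p,185,200,5) for p in [(130,466),(87,135),(330,97),(381,427)]]
bs=[full(p,245,180,6) for p in [(160,140),(512,75),(592,243),(222,318)]]
rep("board side",[onz(s,p,.068) for p in bs]); rep("board top",[onz(t,p,.068) for p in bt])
# nut posts
P=np.array([full(p,202,230,10) for p in [(203,128),(330,135),(375,235),(297,335),(175,335),(132,228)]])
W=np.array([onz(t,p,.114) for p in P]);c=W.mean(0);print("nut c",c.round(4),[np.degrees(np.arctan2(*(w-c)[[1,0]])).round(1) for w in W],[np.linalg.norm(w-c).round(4) for w in W])
# rest
rt=[full(p,345,210,8) for p in [(65,432),(160,75),(292,105),(205,470)]]
rep("rest top",[onz(t,p,.02) for p in rt])
rs=[full(p,300,300,8) for p in [(103,240),(120,115),(548,162),(540,285)]]
rep("rest side",[onz(s,p,.02) for p in rs])
kb=[full(p,345,210,8) for p in [(145,412),(218,135)]]
K1=[onz(t,p,.026) for p in kb];print("key bar top",np.round(K1,4),np.mean(K1,0))
ks=[full(p,300,300,8) for p in [(155,165),(488,205)]]
K1=[onz(s,p,.026) for p in ks];print("key bar side",np.round(K1,4),np.mean(K1,0))
gs=[full(p,300,300,8) for p in [(265,72),(388,82),(385,112),(265,108)]]
rep("grip top side",[onz(s,p,.062) for p in gs])
E
```

```text
side [[0.3795, 0.2551, 0.03], [0.6016, 0.2897, 0.03], [0.6266, 0.1251, 0.03], [0.4059, 0.0912, 0.03]] [0.5034 0.1903 0.03  ] [0.2248, 0.1665, 0.2232, 0.166] [8.85, -81.39, -171.28, 99.14]
top [[0.3771, 0.253, 0.03], [0.5991, 0.2906, 0.03], [0.6255, 0.1255, 0.03], [0.4023, 0.0902, 0.03]] [0.501  0.1898 0.03  ] [0.2252, 0.1672, 0.226, 0.1647] [9.61, -80.92, -171.02, 98.79]
tri [[0.3783, 0.2525, 0.0321], [0.6006, 0.291, 0.0288], [0.6262, 0.1255, 0.0295], [0.4041, 0.0901, 0.031]] [0.5023 0.1898 0.0304] [0.2256, 0.1674, 0.2249, 0.1644] [9.83, -81.23, -170.94, 99.01]
board side [[0.4219, 0.2345, 0.068], [0.5691, 0.2589, 0.068], [0.584, 0.1479, 0.068], [0.4376, 0.1227, 0.068]] [0.5032 0.191  0.068 ] [0.1492, 0.1119, 0.1486, 0.1129] [9.4, -82.32, -170.22, 98.04]
board top [[0.4188, 0.234, 0.068], [0.5682, 0.2573, 0.068], [0.5847, 0.1472, 0.068], [0.4352, 0.1225, 0.068]] [0.5017 0.1903 0.068 ] [0.1512, 0.1113, 0.1515, 0.1127] [8.86, -81.48, -170.62, 98.37]
nut c [0.5024 0.1899 0.114 ] [np.float64(25.9), np.float64(-38.0), np.float64(-91.7), np.float64(-155.5), np.float64(143.8), np.float64(87
[... 241 characters left out ...]
335 -0.1205  0.02  ] [0.1101, 0.04, 0.1117, 0.0423] [-15.8, -103.59, 165.39, 74.25]
rest side [[0.477, -0.1254, 0.02], [0.4864, -0.0855, 0.02], [0.5929, -0.1156, 0.02], [0.5831, -0.154, 0.02]] [ 0.5349 -0.1201  0.02  ] [0.041, 0.1107, 0.0396, 0.11] [76.73, -15.77, -104.31, 164.91]
key bar top [[ 0.4908 -0.1086  0.026 ]
 [ 0.5725 -0.1317  0.026 ]] [ 0.5316439 -0.1201905  0.026    ]
key bar side [[ 0.4925 -0.108   0.026 ]
 [ 0.5738 -0.132   0.026 ]] [ 0.53316582 -0.11999675  0.026     ]
grip top side [[0.5195, -0.1116, 0.062], [0.5492, -0.1188, 0.062], [0.5468, -0.1283, 0.062], [0.5178, -0.1231, 0.062]] [ 0.5333 -0.1204  0.062 ] [0.0306, 0.0097, 0.0295, 0.0116] [-13.75, -104.24, 169.85, 81.31]
```

```bash
python3 - <<'E'
from h import *
import pickle
s,t=pickle.load(open("c0.pkl","rb"))
def full(p,x,y,k): return [(p[0]+.5)/k-.5+x,(p[1]+.5)/k-.5+y]
a,b=[onz(t,full(p,202,230,10),.1) for p in [(235,352),(252,135)]];d=b-a;print("slot dir",np.degrees(np.arctan2(d[1],d[0])),(a+b)/2)
W=np.array([onz(s,full(p,245,180,6),.115) for p in [(313,80),(368,60),(430,80),(430,122),(375,145),(313,125)]]);c=W.mean(0);print("side posts",c,[np.degrees(np.arctan2(*(w-c)[[1,0]])).round(1) for w in W],[np.linalg.norm(w-c).round(4) for w in W])
# white blobs centroids
for n,c,(x,y,w,h) in(("top",t,(202,230,55,50)),("side",s,(285,180,40,40))):
    im=cv2.resize(c["pixels"][y:y+h,x:x+w],None,fx=10,fy=10,interpolation=cv2.INTER_CUBIC)
    hsv=cv2.cvtColor(im,cv2.COLOR_RGB2HSV)
    for th in (215,225,235):
        m=((hsv[:,:,1]<30)&(hsv[:,:,2]>th)).astype(np.uint8)
        N,l,st,ce=cv2.connectedComponentsWithStats(m)
        print(n,th,[(int(st[i,4]),ce[i].round(0).tolist()) for i in range(1,N) if st[i,4]>80])
    cv2.imwrite(f"pics/nutbig_{n}.png",im[:,:,::-1])
E
```

```text
slot dir -3.2868506048712978 [0.50178261 0.19474336 0.1       ]
side posts [0.50295428 0.18746498 0.115     ] [np.float64(141.5), np.float64(86.3), np.float64(23.9), np.float64(-36.9), np.float64(-93.8), np.float64(-154.1)] [np.float64(0.0267), np.float64(0.0267), np.float64(0.0264), np.float64(0.0259), np.float64(0.027), np.float64(0.0265)]
top 215 [(4635, [202.0, 152.0]), (3346, [311.0, 144.0]), (2415, [129.0, 226.0]), (2851, [366.0, 234.0]), (265, [270.0, 247.0]), (5053, [289.0, 321.0]), (3526, [178.0, 320.0])]
top 225 [(2312, [197.0, 124.0]), (1831, [319.0, 135.0]), (1161, [209.0, 187.0]), (2073, [127.0, 227.0]), (2134, [367.0, 235.0]), (3664, [292.0, 321.0]), (2665, [175.0, 322.0])]
top 235 [(959, [202.0, 124.0]), (506, [324.0, 142.0]), (325, [212.0, 185.0]), (722, [136.0, 229.0]), (1125, [365.0, 237.0]), (158, [194.0, 288.0]), (876, [284.0, 301.0]), (1086, [165.0, 332.0]), (529, [307.0, 338.0])]
side 215 [(309, [313.0, 131.0]), (211, [123.0, 131.0]), (277, [312.0, 203.0]), (774, [121.0, 209.0]), (625, [225.0, 239.0])]
side 225 [(83, [313.0, 131.0]), (464, [121.0, 209.0]), (352, [225.0, 238.0])]
side 235 [(164, [123.0, 209.0])]
```

View pics/nutbig_side.png

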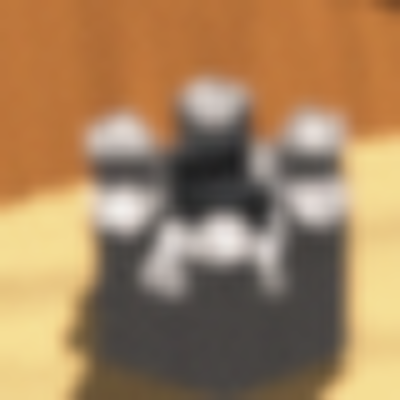

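```bash
python3 - <<'E'
from h import *
from station import bot
st=bot.sense();r=R.from_rotvec(st["ee_rot"]);M=r.as_matrix();print(M.round(3))
yy=np.degrees(np.arctan2(M[1,1],M[0,1]));q=np.degrees(st["joint_positions"]);print("jaw yaw",yy,"q",q.round(1), "J1-J6", q[0]-q[5])
# j6 at target for jaw yaw phi: yaw = (J1 +- J6)+const
for P in [(.5025,.1895),(.5325,-.12)]: print(np.degrees(np.arctan2(P[1],P[0])))
E
```

```text
[[-0.944  0.33  -0.   ]
 [ 0.33   0.944 -0.001]
 [ 0.    -0.001 -1.   ]]
jaw yaw 70.75828212268726 q [68.1 27.5 91.5  0.  61.  -2.7] J1-J6 70.75870375108845
20.662183079185404
-12.699584489597367
```

```bash
cat >> h.py <<'E'
def plan(p,yaw,n,grip,p0=None,yaw0=None):
    from station import bot
    st=bot.sense();M=R.from_rotvec(st["ee_rot"]).as_matrix()
    if p0 is None:p0=st["tcp_pos"]
    if yaw0 is None: yaw0=np.degrees(np.arctan2(M[1,1],M[0,1]))
    cp=np.array(p0,float);cy=yaw0
    dy=(yaw-yaw0)/n
    for i in range(n):
        tgt=np.array(p0)+(np.array(p)-p0)*(i+1)/n
        ph=np.radians(cy);X=np.array([-np.sin(ph),np.cos(ph),0]);Y=np.array([np.cos(ph),np.sin(ph),0]);Z=np.array([0,0,-1.])
        d=tgt-cp; v=np.round(np.array([d@X,d@Y,d@Z])/.05,2); w=np.round(-(yaw0+dy*(i+1)-cy)/5,2)
        cp=cp+.05*(v[0]*X+v[1]*Y+v[2]*Z);cy-=5*w
        print(",".join(f"{a:g}" for a in [*v,0,0,w,grip]))
    print("end",cp.round(4),round(cy,2),"maxchk")
E
python3 -c "
from h import *
plan([.5025,.1895,.19],55,11,1)"
```

```text
-0.75,-0.56,0.11,0,0,0.29,1
-0.76,-0.53,0.11,0,0,0.28,1
-0.78,-0.52,0.11,0,0,0.29,1
-0.79,-0.5,0.11,0,0,0.29,1
-0.8,-0.47,0.1,0,0,0.28,1
-0.81,-0.46,0.11,0,0,0.29,1
-0.82,-0.44,0.11,0,0,0.29,1
-0.84,-0.41,0.11,0,0,0.28,1
-0.84,-0.4,0.11,0,0,0.29,1
-0.86,-0.37,0.11,0,0,0.29,1
-0.86,-0.35,0.11,0,0,0.28,1
end [0.5026 0.1896 0.1899] 55.01 maxchk
```

apply_moves(series=[-0.75,-0.56,0.11,0,0,0.29,1,-0.76,-0.53,0.11,0,0,0.28,1,-0.78,-0.52,0.11,0,0,0.29,1,-0.79,-0.5,0.11,0,0,0.29,1,-0.8,-0.47,0.1,0,0,0.28,1,-0.81,-0.46,0.11,0,0,0.29,1,-0.82,-0.44,0.11,0,0,0.29,1,-0.84,-0.41,0.11,0,0,0.28,1])

```text
clock: 1.2
tcp_pos: [0.4248, 0.3041, 0.2067]
ee_rot: [0.832, 3.029, 0.0]
force: [0.3, -0.0, -0.5]
finger_gap: 1.001
```

apply_moves(series=[-0.84,-0.4,0.11,0,0,0.29,1,-0.86,-0.37,0.11,0,0,0.29,1,-0.86,-0.35,0.11,0,0,0.28,1,0,0,0,0,0,0,1,0,0,0,0,0,0,1])

```text
clock: 1.82
tcp_pos: [0.5025, 0.1898, 0.1902]
ee_rot: [-0.945, -2.996, 0.0]
force: [0.2, -0.2, -0.1]
finger_gap: 1.002
```

```bash
python3 - <<'E'
from h import *
from station import bot,vision
st=bot.sense();print(st["clock"],st["tcp_pos"],st["force"],st["ft_torque"],st["finger_gap"])
s=vision.capture("side");t=vision.capture("top")
cv2.imwrite("pics/a_s.png",cv2.resize(s["pixels"][90:240,210:410,::-1],None,fx=4,fy=4,interpolation=cv2.INTER_CUBIC))
cv2.imwrite("pics/a_t.png",cv2.resize(t["pixels"][180:330,130:330,::-1],None,fx=4,fy=4,interpolation=cv2.INTER_CUBIC))
plan([.5025,.1895,.092],55,4,1)
E
```

```text
1.825 [0.50246896 0.18984893 0.19020241] [ 0.22765224 -0.16595679 -0.09596867] [0.02272736 0.01786131 0.0096516 ] 1.001535667401727
-0,-0,0.49,0,0,0,1
-0.01,-0.01,0.49,0,0,0.01,1
-0,-0,0.5,0,0,-0,1
-0.01,-0,0.49,0,0,0,1
end [0.5027 0.1896 0.0918] 55.02 maxchk
```

View pics/a_s.png

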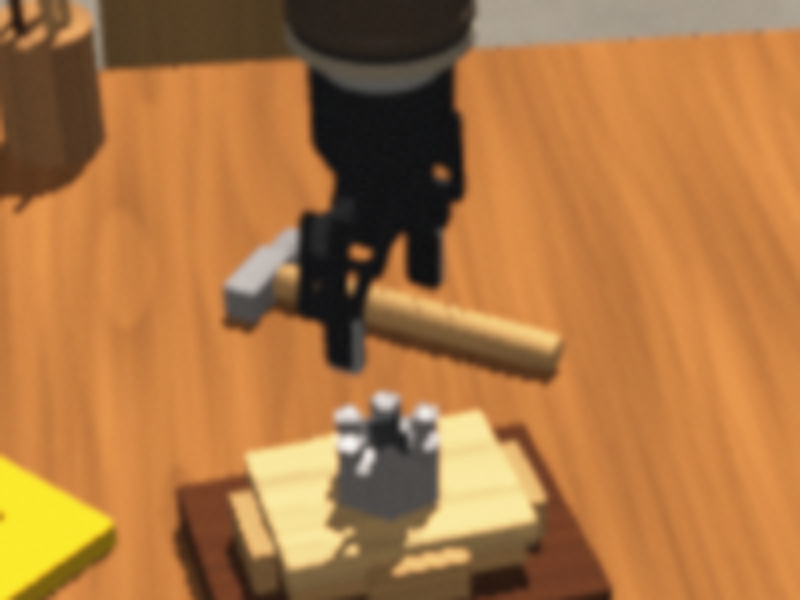

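View pics/a_t.png

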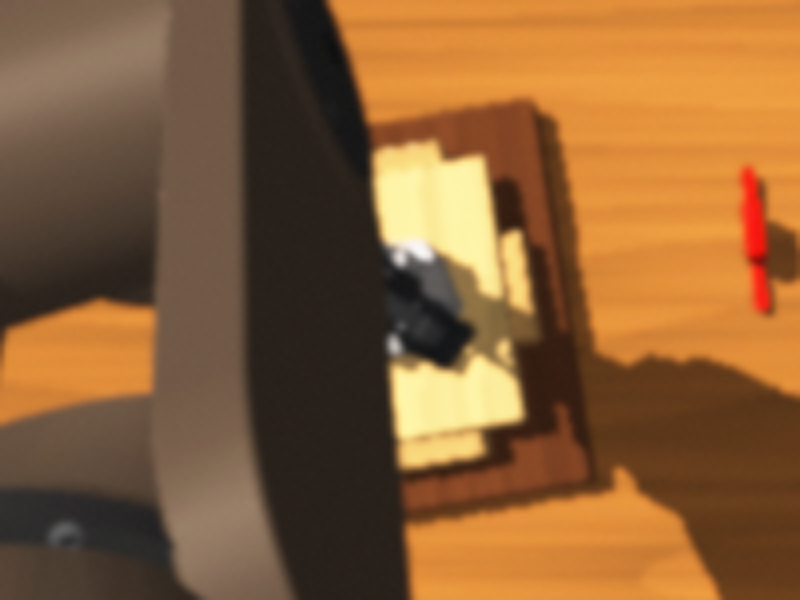

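```bash
python3 - <<'E'
from h import *
import pickle
s,t=pickle.load(open("c0.pkl","rb"))
a=np.radians(55);j=np.array([np.cos(a),np.sin(a),0])
for sg in(-1,1):
    print((proj(s,np.array([.5025,.1898,.184])+sg*.0485*j)-[210,90])*4)
E
```

```text
[[340.2694519  370.50585032]]
[[423.19141089 281.33851271]]
```

The side view shows the open fingers straight over the nut, with tips at crop (345,365) and (425,283) against a prediction of (340,370) and (423,281), so the calibration agrees. I descend and grip the flats.

apply_moves(series=[0,0,0.49,0,0,0,1,-0.01,-0.01,0.49,0,0,0,1,0,0,0.5,0,0,0,1,0,0,0.49,0,0,0,1,0,0,0,0,0,0,1])

```text
clock: 2.55
tcp_pos: [0.5013, 0.1897, 0.0907]
ee_rot: [-0.942, -2.995, 0.003]
force: [-1.1, 0.2, 0.5]
finger_gap: 1.002
```

apply_moves(series=[0,0,0,0,0,0,0.6,0,0,0,0,0,0,0.5,0,0,0,0,0,0,0.5,0,0,0,0,0,0,0.5], force=40)

```text
clock: 3.05
tcp_pos: [0.5042, 0.1904, 0.0935]
ee_rot: [0.943, 2.994, 0.004]
force: [-0.8, 9.4, 6.0]
finger_gap: 0.698
```

```bash
python3 - <<'E'
from h import *
from station import bot,vision
st=bot.sense();print(st["clock"],st["tcp_pos"],st["force"],st["ft_torque"],st["finger_gap"])
M=R.from_rotvec(st["ee_rot"]).as_matrix();print(np.degrees(np.arctan2(M[1,1],M[0,1])),M[2])
E
```

```text
3.05 [0.50418065 0.19037479 0.09350406] [-0.80485167  9.35720626  5.9884487 ] [1.46414388 0.09060219 0.07155639] 0.6983489655014593
55.013987575333815 [-0.00185822  0.00345885 -0.99999229]
```

apply_moves(series=[0,0,0,0,0,0,0.5,0,0,0,0,0,0,0.5])

```text
clock: 3.3
tcp_pos: [0.5042, 0.1904, 0.0935]
ee_rot: [0.943, 2.994, 0.004]
force: [-0.1, 9.6, 6.5]
finger_gap: 0.694
```

```bash
python3 - <<'E'
from h import *
from station import bot,vision
st=bot.sense();print(st["clock"],st["tcp_pos"],st["force"],st["ft_torque"],st["finger_gap"])
M=R.from_rotvec(st["ee_rot"]).as_matrix();print(np.degrees(np.arctan2(M[1,1],M[0,1])),M[2])
E
```

```text
3.3 [0.50418661 0.19036199 0.09350096] [-0.06406217  9.5737242   6.45071435] [1.39619476 0.05614348 0.09695095] 0.6941699606824637
55.0135967812233 [-0.001887    0.00348025 -0.99999216]
```

The fingers are on the flats (gap 59 mm). A side force of 9.6 N suggests a 1.5 mm offset along the jaw, so I relieve that and start turning.

apply_moves(series=[0,0.03,0,0,0,0.4,0.5,0,0,0,0,0,0.8,0.5,0,0,0,0,0,0.8,0.5,0,0,0.01,0,0,0.8,0.5,0,0,0,0,0,0.2,0.5,0,0,0,0,0,0,0.5])

```text
clock: 4.05
tcp_pos: [0.5038, 0.1903, 0.093]
ee_rot: [1.327, 2.847, 0.001]
force: [-4.5, -4.5, 14.8]
finger_gap: 0.697
```

```bash
cat > q.py <<'E'
from h import *
from station import bot,vision
st=bot.sense();print(st["clock"],st["tcp_pos"].round(4),st["force"].round(1),st["ft_torque"].round(2),st["finger_gap"].round(3))
M=R.from_rotvec(st["ee_rot"]).as_matrix();print(np.degrees(np.arctan2(M[1,1],M[0,1])),M[2].round(4),"tool force",(M.T@st["force"]).round(1), np.degrees(st["joint_positions"][5]))
E
python3 q.py
```

```text
Traceback (most recent call last):
  File "q.py", line 3, in <module>
    st=bot.sense();print(st["clock"],st["tcp_pos"].round(4),st["force"].round(1),st["ft_torque"].round(2),st["finger_gap"].round(3))
                                                                                                          ^^^^^^^^^^^^^^^^^^^^^^
AttributeError: 'float' object has no attribute 'round'
```

```bash
sed -i 's/st\["finger_gap"\].round(3)/st["finger_gap"]/' q.py; python3 q.py
```

```text
4.05 [0.5038 0.1903 0.093 ] [-4.5 -4.5 14.8] [-1.    0.85  0.1 ] 0.6966984522497144
40.013603768493276 [-7.e-04  8.e-04 -1.e+00] tool force [ -0.5  -6.3 -14.8] -22.5104312451516
```

apply_moves(series=[0,-0.01,-0.01,0,0,0.6,0.5,0,0,0,0,0,1,0.5,0,0,0,0,0,1,0.5,0,0,0,0,0,1,0.5,0,0,0,0,0,1,0.5,0,0,0,0,0,1,0.5,0,0,0,0,0,0.4,0.5,0,0,0,0,0,0,0.5])

```text
clock: 5.05
tcp_pos: [0.5028, 0.1898, 0.0926]
ee_rot: [-2.019, -2.407, 0.001]
force: [-4.5, -4.1, 3.6]
finger_gap: 0.698
```

```bash
python3 q.py
```

```text
5.05 [0.5028 0.1898 0.0926] [-4.5 -4.1  3.6] [-0.82  0.86 -0.01] 0.6980775619026903
10.027961623707151 [-3.e-04 -6.e-04 -1.e+00] tool force [-3.3 -5.2 -3.6] 7.447186299588107
```

apply_moves(series=[-0.01,-0.01,0,0,0,0.6,0.5,0,0,0,0,0,1,0.5,0,0,0,0,0,1,0.5,0,0,0,0,0,1,0.5,0,0,0,0,0,1,0.5])

```text
clock: 5.68
tcp_pos: [0.5018, 0.1897, 0.0922]
ee_rot: [-2.46, -1.953, 0.002]
force: [-7.1, 4.2, -5.4]
finger_gap: 0.698
```

```bash
python3 q.py
```

```text
5.675 [0.5018 0.1897 0.0922] [-7.1  4.2 -5.4] [0.75 1.32 0.21] 0.6979845718984554
-13.113085253943368 [-3.0e-04 -1.4e-03 -1.0e+00] tool force [ 2.5 -7.8  5.4] 30.528651876149308
```

apply_moves(series=[0,0,0,0,0,1,0.5,0,0,0,0,0,1,0.5,0,0,0,0,0,1,0.5,0,0,0,0,0,1,0.5])

```text
clock: 6.18
tcp_pos: [0.5012, 0.19, 0.0919]
ee_rot: [-2.761, -1.496, 0.003]
force: [-8.3, 9.3, -7.0]
finger_gap: 0.695
```

```bash
python3 q.py
```

```text
6.175 [0.5012 0.19   0.0919] [-8.3  9.3 -7. ] [1.69 1.85 0.31] 0.6946423338901233
-33.11068196538254 [-0.0013 -0.0022 -1.    ] tool force [  3.2 -12.    7. ] 50.52360550674097
```

Torque about the axis is rising (0.21 to 0.31 N m), consistent with the nut coming onto the board. I go on to the line-up at yaw −51°.

apply_moves(series=[0,-0.02,0,0,0,0.8,0.5,0,0,0,0,0,0.8,0.5,0,0,0,0,0,0.8,0.5,0,0,0,0,0,0.8,0.5,0,0,0,0,0,0.38,0.5])

```text
clock: 6.8
tcp_pos: [0.5007, 0.1905, 0.0918]
ee_rot: [-2.96, -1.05, 0.003]
force: [-7.1, 8.5, -10.8]
finger_gap: 0.696
```

```bash
python3 q.py
```

```text
6.8 [0.5007 0.1905 0.0918] [ -7.1   8.5 -10.8] [1.79 1.53 0.41] 0.6962185939107844
-50.938188431294265 [-0.0015 -0.0014 -1.    ] tool force [ -0.1 -11.1  10.8] 68.43260934894846
```

apply_moves(series=[0,0,0,0,0,0,0.5,0,0,0,0,0,0,0.5])

```text
clock: 7.05
tcp_pos: [0.5007, 0.1906, 0.0918]
ee_rot: [-2.959, -1.052, 0.003]
force: [-6.6, 9.2, -11.3]
finger_gap: 0.695
```

```bash
python3 q.py
```

```text
7.05 [0.5007 0.1906 0.0918] [ -6.6   9.2 -11.3] [1.7  1.49 0.02] 0.6947278404275579
-50.86968363591325 [-0.0015 -0.0016 -1.    ] tool force [  0.7 -11.3  11.3] 68.35204533598328
```

apply_moves(series=[0,0,0,0,0,0,1,0,0,0,0,0,0,1,0,0,0,0,0,0,1,0,0,-0.5,0,0,0,1,0,0,-0.8,0,0,0,1,0,0,-0.8,0,0,0,1])

```text
clock: 7.8
tcp_pos: [0.502, 0.1899, 0.198]
ee_rot: [2.96, 1.052, -0.0]
force: [0.6, -0.2, -0.8]
finger_gap: 0.998
```

```bash
python3 q.py; python3 -c "
from h import *
plan([.5325,-.12,.17],-105.5,11,0.6)"
```

```text
7.8 [0.502  0.1899 0.198 ] [ 0.6 -0.2 -0.8] [ 0.05 -0.02  0.01] 0.998116721438716
-50.8903067106786 [-2.e-04 -0.e+00 -1.e+00] tool force [0.4 0.5 0.8] 68.38045978955408
-0.31,0.47,0.05,0,0,0.99,0.6
-0.27,0.5,0.05,0,0,1,0.6
-0.23,0.52,0.05,0,0,0.99,0.6
-0.18,0.54,0.05,0,0,0.99,0.6
-0.13,0.55,0.05,0,0,0.99,0.6
-0.09,0.56,0.06,0,0,1,0.6
-0.04,0.56,0.05,0,0,0.99,0.6
0.02,0.57,0.05,0,0,0.99,0.6
0.06,0.56,0.05,0,0,1,0.6
0.11,0.56,0.05,0,0,0.99,0.6
0.16,0.54,0.05,0,0,0.99,0.6
end [ 0.5327 -0.1201  0.17  ] -105.49 maxchk
```

apply_moves(series=[-0.31,0.47,0.05,0,0,0.99,0.6,-0.27,0.5,0.05,0,0,1,0.6,-0.23,0.52,0.05,0,0,0.99,0.6,-0.18,0.54,0.05,0,0,0.99,0.6,-0.13,0.55,0.05,0,0,0.99,0.6,-0.09,0.56,0.06,0,0,1,0.6,-0.04,0.56,0.05,0,0,0.99,0.6,0.02,0.57,0.05,0,0,0.99,0.6])

```text
clock: 8.8
tcp_pos: [0.5246, -0.0366, 0.1764]
ee_rot: [3.141, -0.021, 0.001]
force: [0.4, 1.2, 1.2]
finger_gap: 0.6
```

apply_moves(series=[0.06,0.56,0.05,0,0,1,0.6,0.11,0.56,0.05,0,0,0.99,0.6,0.16,0.54,0.05,0,0,0.99,0.6,0,0,0,0,0,0,0.6])

```text
clock: 9.3
tcp_pos: [0.533, -0.1216, 0.1688]
ee_rot: [3.112, -0.428, 0.001]
force: [0.2, -0.2, 0.4]
finger_gap: 0.602
```

```bash
python3 q.py; python3 - <<'E'
from h import *
import pickle
from station import vision
s=vision.capture("side");t=vision.capture("top");pickle.dump((s,t),open("c1.pkl","wb"))
f=lambda c,x,y,w,h,k:cv2.resize(c["pixels"][y:y+h,x:x+w,::-1],None,fx=k,fy=k,interpolation=cv2.INTER_CUBIC)
cv2.imwrite("pics/b_t.png",f(t,202,230,55,50,10));cv2.imwrite("pics/b_s.png",f(s,280,175,55,50,10));cv2.imwrite("pics/b_sk.png",f(s,260,190,150,160,3))
cv2.imwrite("pics/b_tk.png",f(t,190,190,200,150,4))
E
```

```text
9.3 [ 0.533  -0.1216  0.1688] [ 0.2 -0.2  0.4] [0.   0.04 0.01] 0.6015122473921718
-105.64707398541863 [ 5.e-04  2.e-04 -1.e+00] tool force [ 0.2  0.2 -0.4] 89.63618309115368
```

View pics/b_t.png

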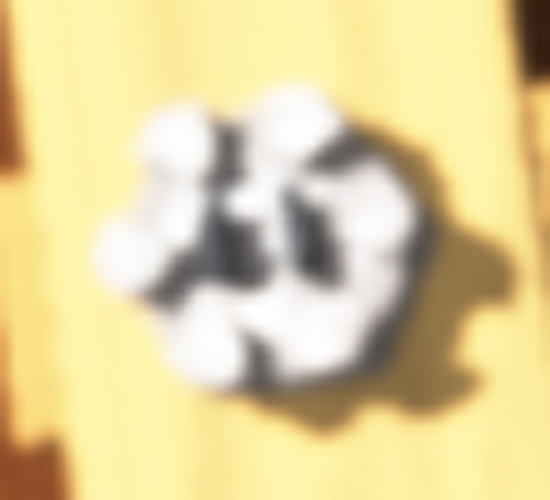

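View pics/b_s.png

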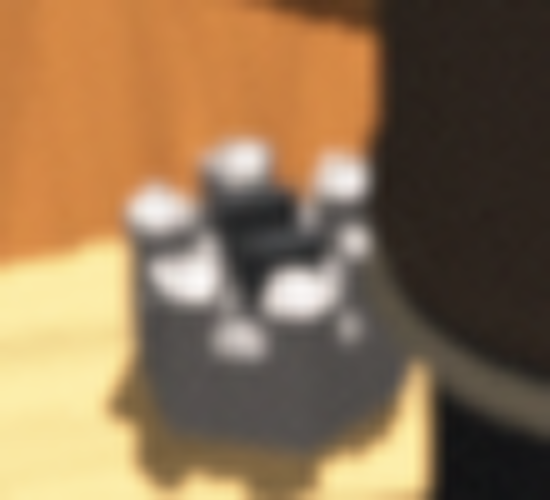

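View pics/b_sk.png

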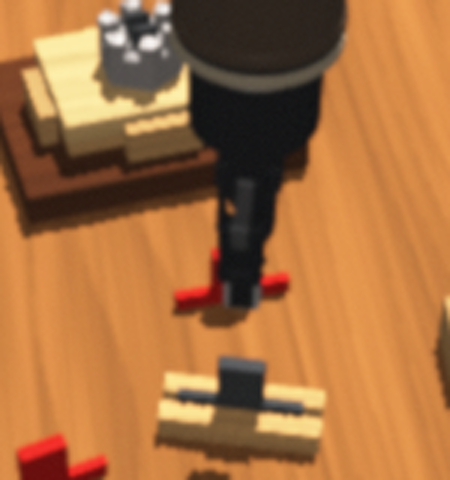

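```bash
python3 - <<'E'
from h import *
import pickle
s,t=pickle.load(open("c1.pkl","rb"))
def full(p,x,y,k): return [(p[0]+.5)/k-.5+x,(p[1]+.5)/k-.5+y]
for c,P in((t,[full(p,202,230,10) for p in [(177,143),(295,118),(385,205),(325,345),(208,348),(130,252)]]),):
    W=np.array([onz(c,p,.111) for p in P]);m=W.mean(0);a=[np.degrees(np.arctan2(*(w-m)[[1,0]])) for w in W]
    print(m.round(4),np.round(a,1),np.mod(np.array(a)-30+30,60)-30, (np.mod(np.array(a)-30+30-9,60)).mean()+9-60*0)
a,b=[onz(t,full(p,202,230,10),.1) for p in [(260,362),(230,150)]];d=b-a;print("slot dir",np.degrees(np.arctan2(d[1],d[0])),(a+b)/2)
b1=[full(p,280,175,10) for p in [(240,158),(343,175),(300,293),(185,278),(158,208)]]
W=np.array([onz(s,p,.111) for p in b1]);print(W.round(4), (W[0]+W[2])/2,)
for w in [W[0]-W[2]]: print(np.degrees(np.arctan2(w[1],w[0])))
w=W[1]-W[3];print(np.degrees(np.arctan2(w[1],w[0])),(W[1]+W[3])/2)
E
```

```text
[0.5023 0.1903 0.111 ] [  40.1  -18.5  -77.5 -146.4  159.2   97.5] [10.05428878 11.45538923 12.45538645  3.6127883   9.19880847  7.46321917] 39.0399800677564
slot dir 9.162253693473058 [0.49904241 0.19437679 0.1       ]
[[0.4994 0.2172 0.111 ]
 [0.5226 0.2075 0.111 ]
 [0.5072 0.1645 0.111 ]
 [0.4817 0.1735 0.111 ]
 [0.4783 0.2005 0.111 ]] [0.50330383 0.19087335 0.111     ]
98.4935715860468
39.77731262566187 [0.50217325 0.19048309 0.111     ]
```

View pics/b_tk.png

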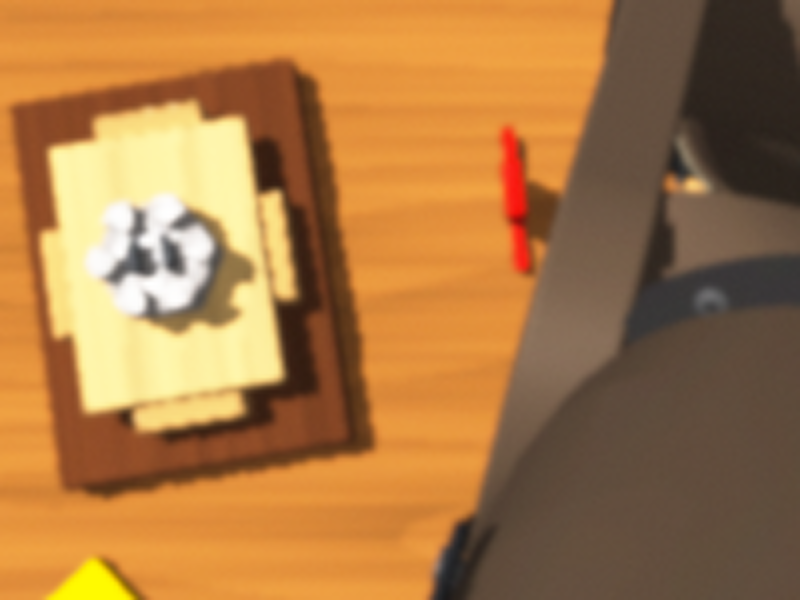

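The nut's slots now stand at about 9.0–9.2°, against 9.0° for the press, so they are lined up, and the nut centre is at about (0.502,0.191). The key is still in the rest at side-crop (242,385). I descend and grip it.

```bash
python3 -c "
from h import *
plan([.5328,-.1202,.0525],-105.6,4,0.6)"
```

```text
0,0,0.58,0,0,0.01,0.6
0,0,0.58,0,0,0,0.6
0,0,0.59,0,0,0.01,0.6
0,0,0.58,0,0,0.01,0.6
end [ 0.5327 -0.12    0.0523] -105.62 maxchk
```

apply_moves(series=[0,0,0.58,0,0,0,0.6,0,0,0.58,0,0,0,0.6,0,0,0.58,0,0,0,0.6,0,0,0.58,0,0,0,0.6,0,0,0,0,0,0,0.5,0,0,0,0,0,0,0.4])

```text
clock: 10.15
tcp_pos: [0.5332, -0.1196, 0.0537]
ee_rot: [3.113, -0.422, 0.001]
force: [0.8, 1.3, 0.6]
finger_gap: 0.401
```

```bash
python3 q.py;python3 - <<'E'
from h import *
from station import vision
s=vision.capture("side")
cv2.imwrite("pics/c_s.png",cv2.resize(s["pixels"][230:350,280:400,::-1],None,fx=5,fy=5,interpolation=cv2.INTER_CUBIC))
E
```

```text
10.15 [ 0.5332 -0.1196  0.0537] [0.8 1.3 0.6] [ 0.02  0.04 -0.07] 0.4012860149476095
-105.43041029674397 [ 6.e-04 -0.e+00 -1.e+00] tool force [ 0.5 -1.5 -0.6] 89.61259291767374
```

View pics/c_s.png

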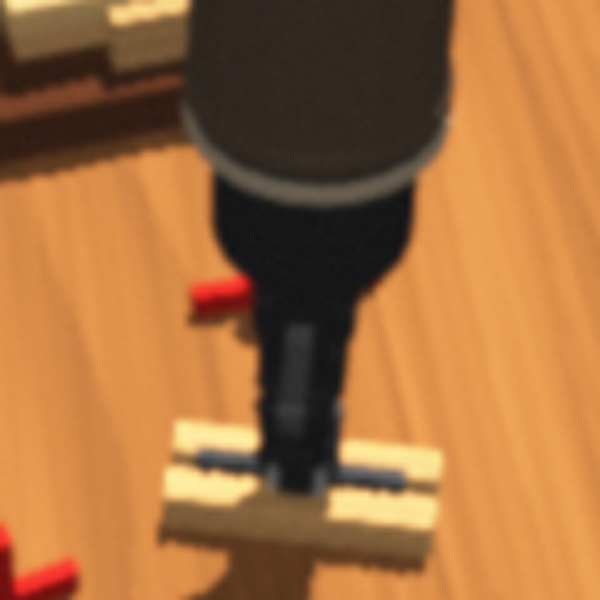

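The fingers straddle the grip, with the bar visible from (200,460) to (405,480) in the crop. I close on it.

apply_moves(series=[0,0,0,0,0,0,0.2,0,0,0,0,0,0,0,0,0,0,0,0,0,0,0,0,0,0,0,0,0,0,0,0,0,0,0,0], force=40)

```text
clock: 10.82
tcp_pos: [0.5334, -0.12, 0.0538]
ee_rot: [-3.113, 0.424, -0.003]
force: [-0.6, 3.0, 9.8]
finger_gap: 0.131
```

```bash
python3 q.py
```

```text
10.825 [ 0.5334 -0.12    0.0538] [-0.6  3.   9.8] [ 0.59  0.01 -0.3 ] 0.1310807898720444
-105.51905997434959 [ 1.6e-03 -3.0e-04 -1.0e+00] tool force [-1.3 -2.8 -9.8] 89.63138349933531
```

apply_moves(series=[0,0,-0.3,0,0,0,0,0,0,-0.6,0,0,0,0,0,0,-0.9,0,0,0,0,0,0,-0.9,0,0,0,0,0,0,0,0,0,0,0])

```text
clock: 11.45
tcp_pos: [0.5346, -0.1206, 0.192]
ee_rot: [3.112, -0.423, 0.01]
force: [0.1, 0.1, -1.6]
finger_gap: 0.134
```

```bash
python3 q.py; python3 -c "
from h import *
plan([.5022,.1912,.188],-81,9,0)"
```

```text
11.45 [ 0.5346 -0.1206  0.192 ] [ 0.1  0.1 -1.6] [0.   0.01 0.07] 0.13380921945530325
-105.4829867794992 [ 6.6e-03  2.0e-04 -1.0e+00] tool force [ 0.  -0.1  1.6] 89.61835792625841
-0.25,-0.65,0.01,0,0,-0.54,0
-0.23,-0.66,0.01,0,0,-0.55,0
-0.19,-0.67,0.01,0,0,-0.54,0
-0.16,-0.68,0.01,0,0,-0.55,0
-0.13,-0.68,0,0,0,-0.54,0
-0.09,-0.69,0.01,0,0,-0.54,0
-0.06,-0.69,0.01,0,0,-0.55,0
-0.03,-0.7,0.01,0,0,-0.54,0
0,-0.7,0.01,0,0,-0.55,0
end [0.5021 0.1913 0.188 ] -80.98 maxchk
```

Fz of −1.6 N means the 150 g key is held. I carry it over the nut.

apply_moves(series=[-0.25,-0.65,0.01,0,0,-0.54,0,-0.23,-0.66,0.01,0,0,-0.55,0,-0.19,-0.67,0.01,0,0,-0.54,0,-0.16,-0.68,0.01,0,0,-0.55,0,-0.13,-0.68,0,0,0,-0.54,0,-0.09,-0.69,0.01,0,0,-0.54,0,-0.06,-0.69,0.01,0,0,-0.55,0,-0.03,-0.7,0.01,0,0,-0.54,0])

```text
clock: 12.45
tcp_pos: [0.5035, 0.158, 0.1841]
ee_rot: [3.136, 0.174, -0.001]
force: [1.1, 0.3, -1.4]
finger_gap: 0.134
```

apply_moves(series=[0,-0.7,0.01,0,0,-0.55,0,0,0,0,0,0,0,0,0,0,0,0,0,0,0,0,0,0,0,0,0,0])

```text
clock: 12.95
tcp_pos: [0.5003, 0.1911, 0.1837]
ee_rot: [3.132, 0.245, -0.001]
force: [-0.1, -0.0, -1.6]
finger_gap: 0.135
```

```bash
python3 q.py;python3 - <<'E'
from h import *
import pickle
from station import vision
s=vision.capture("side");t=vision.capture("top");pickle.dump((s,t),open("c2.pkl","wb"))
cv2.imwrite("pics/d_s.png",cv2.resize(s["pixels"][150:230,260:360,::-1],None,fx=7,fy=7,interpolation=cv2.INTER_CUBIC))
cv2.imwrite("pics/d_t.png",cv2.resize(t["pixels"][210:300,190:290,::-1],None,fx=6,fy=6,interpolation=cv2.INTER_CUBIC))
E
```

```text
12.95 [0.5003 0.1911 0.1837] [-0.1 -0.  -1.6] [ 0.03  0.04 -0.03] 0.1349169411507625
-81.0500613306143 [-4.e-04  2.e-04 -1.e+00] tool force [-0.1  0.   1.6] 98.72850638461622
```

View pics/d_s.png

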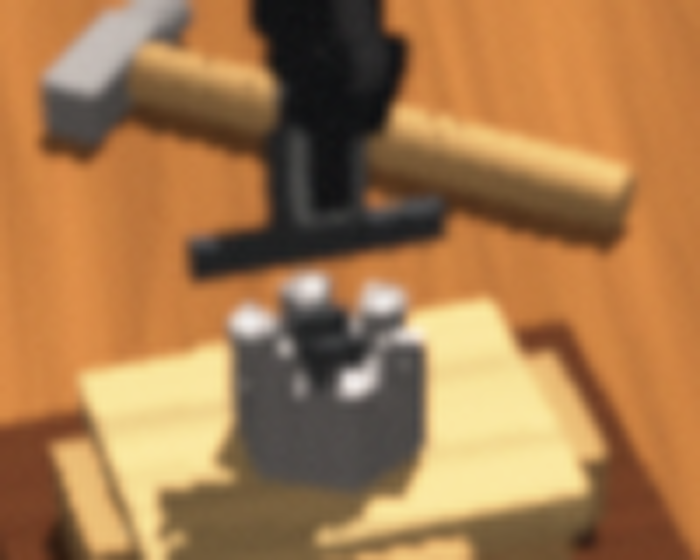

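View pics/d_t.png

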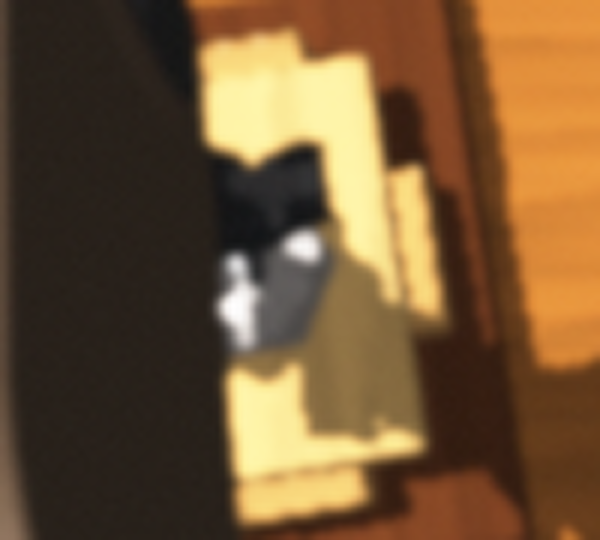

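```bash
python3 - <<'E'
from h import *
import pickle
s,t=pickle.load(open("c2.pkl","rb"))
def full(p,x,y,k): return [(p[0]+.5)/k-.5+x,(p[1]+.5)/k-.5+y]
A=np.array([onz(s,full(p,260,150,7),.142) for p in [(197,281),(441,236)]]);d=A[1]-A[0];print(A.round(4),np.linalg.norm(d),np.degrees(np.arctan2(d[1],d[0])))
n=np.array([-np.sin(np.radians(9)),np.cos(np.radians(9)),0]);print("centre",A.mean(0)+.004*n)
# top edge (rear) bar at z=.156
A=np.array([onz(s,full(p,260,150,7),.156) for p in [(190,243),(440,200)]]);d=A[1]-A[0];print("top edge",A.round(4),np.linalg.norm(d),np.degrees(np.arctan2(d[1],d[0])),A.mean(0))
E
```

```text
[[0.46   0.183  0.142 ]
 [0.5417 0.197  0.142 ]] 0.08283979148822813 9.767254088935227
centre [0.50022957 0.1939738  0.142     ]
top edge [[0.4585 0.1847 0.156 ]
 [0.5414 0.1976 0.156 ]] 0.08386258546150717 8.863811733548587 [0.49992049 0.19118057 0.156     ]
```

The side view shows the bar level over the nut, yaw about 9.2°, centre about 2 mm short along x. I shift it and descend in guarded steps.

apply_moves(series=[0.04,0,0.28,0,0,0,0,0,0,0.28,0,0,0,0,0,0,0,0,0,0,0])

```text
clock: 13.42
tcp_pos: [0.5013, 0.1918, 0.1541]
ee_rot: [3.131, 0.246, -0.004]
force: [0.1, -0.6, -0.9]
finger_gap: 0.136
```

apply_moves(series=[0,0,0.06,0,0,0,0,0,0,0.04,0,0,0,0,0,0,0,0,0,0,0])

```text
clock: 13.8
tcp_pos: [0.5024, 0.1923, 0.1509]
ee_rot: [-3.132, -0.247, -0.0]
force: [-0.1, 0.7, -1.6]
finger_gap: 0.13
```

```bash
python3 q.py
```

```text
13.8 [0.5024 0.1923 0.1509] [-0.1  0.7 -1.6] [-0.01  0.02  0.04] 0.13030049928038648
-80.98770458064217 [ 2.e-04 -0.e+00 -1.e+00] tool force [ 0.  -0.7  1.6] 98.70602121293096
```

apply_moves(series=[0,0.02,0.04,0,0,0,0,0,0,0.04,0,0,0,0,0,0,0,0,0,0,0])

```text
clock: 14.18
tcp_pos: [0.5024, 0.1912, 0.1467]
ee_rot: [3.132, 0.247, -0.0]
force: [0.8, 0.4, -0.9]
finger_gap: 0.136
```

```bash
python3 q.py
```

```text
14.175 [0.5024 0.1912 0.1467] [ 0.8  0.4 -0.9] [ 0.   -0.02 -0.06] 0.13581571515536645
-80.99373769398109 [-2.e-04  0.e+00 -1.e+00] tool force [ 0.8 -0.3  0.9] 98.60003496859261
```

apply_moves(series=[0,0,0.05,0,0,0,0,0,0,0.05,0,0,0,0,0,0,0.03,0,0,0,0,0,0,0,0,0,0,0])

```text
clock: 14.68
tcp_pos: [0.5024, 0.1913, 0.1401]
ee_rot: [3.132, 0.247, -0.0]
force: [0.2, -0.6, -1.5]
finger_gap: 0.137
```

```bash
python3 q.py
```

```text
14.675 [0.5024 0.1913 0.1401] [ 0.2 -0.6 -1.5] [0.   0.02 0.04] 0.1366220940293994
-80.99184961293258 [-3.e-04  0.e+00 -1.e+00] tool force [0.1 0.6 1.5] 98.60152691569897
```

apply_moves(series=[0,0,0.02,0,0,0,0,0,0,0.02,0,0,0,0,0,0,0,0,0,0,0])

```text
clock: 15.05
tcp_pos: [0.5025, 0.1913, 0.1383]
ee_rot: [-3.132, -0.247, -0.0]
force: [0.6, 1.5, -1.9]
finger_gap: 0.132
```

```bash
python3 q.py
```

```text
15.05 [0.5025 0.1913 0.1383] [ 0.6  1.5 -1.9] [ 0.16 -0.01  0.01] 0.1319709725049276
-80.98882640645262 [ 0. -0. -1.] tool force [ 0.8 -1.4  1.9] 98.59996309725818
```

apply_moves(series=[0,0,0.02,0,0,0,0,0,0,0.02,0,0,0,0,0,0,0,0,0,0,0])

```text
clock: 15.42
tcp_pos: [0.5026, 0.1914, 0.1373]
ee_rot: [-3.132, -0.247, -0.001]
force: [-6.2, -0.3, 20.0]
finger_gap: 0.128
```

```bash
python3 q.py
```

```text
15.425 [0.5026 0.1914 0.1373] [-6.2 -0.3 20. ] [-0.03  0.96  0.03] 0.12832980915201972
-80.98942544452821 [ 8.e-04 -2.e-04 -1.e+00] tool force [ -6.1  -0.7 -20. ] 98.60034139351322
```

Contact came at TCP z 0.1373, which puts the underside at about 0.0955. That is the expected floor, so the key is seated. I relieve, open and retreat.

apply_moves(series=[0,0,-0.02,0,0,0,0,0,0,0,0,0,0,0.3,0,0,0,0,0,0,0.5,0,0,0,0,0,0,0.5])

```text
clock: 15.92
tcp_pos: [0.5025, 0.1912, 0.1372]
ee_rot: [3.132, 0.247, -0.0]
force: [0.1, 0.4, -0.7]
finger_gap: 0.501
```

apply_moves(series=[0,0,-0.3,0,0,0,0.5,0,0,-0.8,0,0,0,0.5,0,0.5,-0.8,0,0,0,0.5,0,0.9,-0.2,0,0,0,0.5,0,0.9,0,0,0,0,0.5,0,0.9,0,0,0,0,0.5,0,0.9,0,0,0,0,0.5,0,0.9,0,0,0,0,0.5])

```text
clock: 16.92
tcp_pos: [0.5418, -0.0572, 0.2435]
ee_rot: [3.132, 0.247, 0.002]
force: [0.7, 0.2, -0.3]
finger_gap: 0.499
```

```bash
python3 q.py;python3 - <<'E'
from h import *
import pickle
from station import vision
s=vision.capture("side");t=vision.capture("top");pickle.dump((s,t),open("c3.pkl","wb"))
cv2.imwrite("pics/e_s.png",cv2.resize(s["pixels"][170:240,255:355,::-1],None,fx=7,fy=7,interpolation=cv2.INTER_CUBIC))
cv2.imwrite("pics/e_t.png",cv2.resize(t["pixels"][225:285,195:265,::-1],None,fx=9,fy=9,interpolation=cv2.INTER_CUBIC))
E
```

```text
16.925 [ 0.5418 -0.0572  0.2435] [ 0.7  0.2 -0.3] [-0.02 -0.04  0.  ] 0.4989765776206803
-80.98953667802995 [ 1.e-03  3.e-04 -1.e+00] tool force [ 0.7 -0.1  0.3] 71.78105322777074
```

View pics/e_s.png

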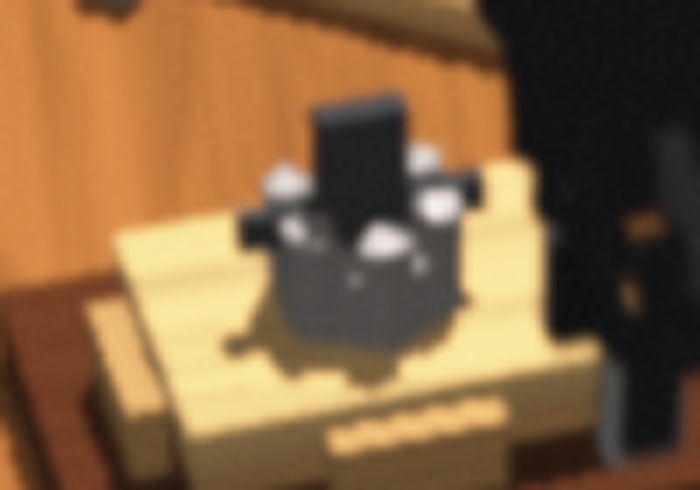

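View pics/e_t.png

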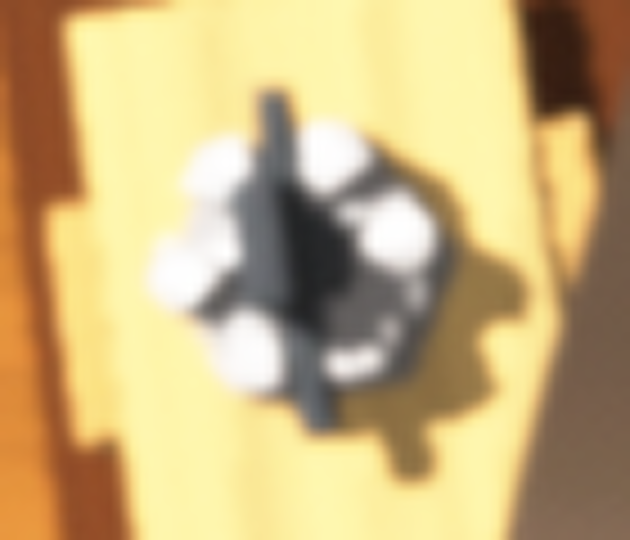

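```bash
python3 - <<'E'
from h import *
import pickle
s,t=pickle.load(open("c3.pkl","rb"));s0,t0=pickle.load(open("c0.pkl","rb"))
def full(p,x,y,k): return [(p[0]+.5)/k-.5+x,(p[1]+.5)/k-.5+y]
A=np.array([onz(t,full(p,195,225,9),.1095) for p in [(320,432),(273,92)]]);d=A[1]-A[0];print(A.round(4),np.linalg.norm(d),np.degrees(np.arctan2(d[1],d[0])),A.mean(0))
G=np.array([onz(s,full(p,255,170,7),.145) for p in [(315,105),(403,97),(405,112),(318,122)]]);print("grip top",G.mean(0))
# bystanders: difference in hammer/offcut/square/plane regions, side view
cv2.imwrite("pics/f_s.png",s["pixels"][:,:,::-1])
E
```

```text
[[0.4603 0.1828 0.1095]
 [0.5423 0.1957 0.1095]] 0.08300063548553743 8.95257500827064 [0.50131039 0.1892677  0.1095    ]
grip top [0.50275967 0.19080795 0.145     ]
```

View pics/f_s.png

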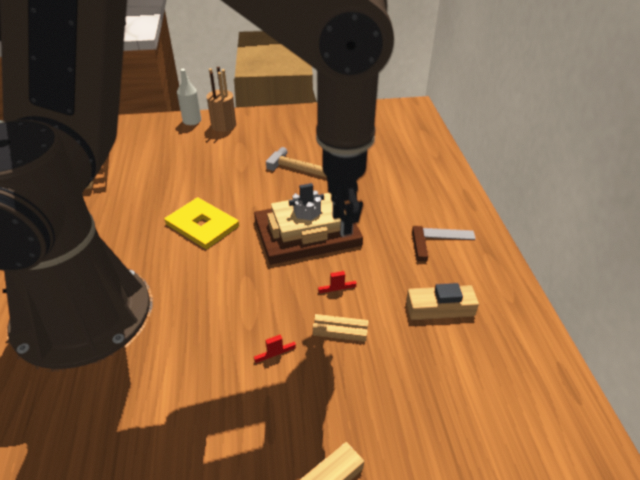

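The key lies in the slots at side (307,200), yaw 8.95°, centred within about 2 mm. The rest at (341,328) is empty, and the bystanders are where they were. The arm is clear, so I hand in.

```bash
python3 -c "
from station import order
print(order.close_job())"
```

```text
the job is handed in; nothing more can be done
None
```

I tightened the castle nut about 106° clockwise to the line-up at 3.14 rad. I then laid the steel key through the slots of nut and stud, let go and handed the job in at about 17 s of the 54 s allowed. No verdict was reported.

**Nut line-up:** the nut's slots measured about 9.0–9.2°, against 9.0° for the press.

**Nut bearing:** I inferred this and did not measure it directly.
- The turning torque rose from 0.21 to 0.31 to 0.41 N m.
- The slot floor was felt at about 95.5 mm, against the expected 95 mm.
- The start angle could be read as 1.29 or 0.25 rad. I took 1.29, because 0.25 is outside the stated range.

**Key:**
- **Seating:** it met the slot floor with no side jam on the way down.
- **Position:** yaw about 8.95°, centred to about 2 mm and upright in both views.

**Surroundings:** the gripper was clear of everything. The bystanders in the side view looked unmoved; the hammer was partly hidden behind the arm.

**Disagreement:** the nut centre differed by about 1.3 mm between the cameras and the grip contact. I aimed between the two.

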